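# Re-nest the parts tubs and shut the drawer

### The job

Someone dropped the small green tub straight into the big white one in the open drawer and left the orange one on the bench. Nest the three tubs properly by size, standing upright in the drawer (green inside orange inside white, each sitting flat on the floor of the next), then push the drawer gently until it is fully home. Leave everything else on the bench where it stands and upright.

Things in the scene. Friction and masses are not known exactly. Their poses are not given: they have to be found in the camera images.
- tub_large: white round open parts tub, 150 mm across its rim, 40 mm tall, in the open drawer at the start; mouth 134 mm wide, 128 mm inside at the floor. Origin: centre of its underside, z up. Every tub has a floor 5 mm thick and a thick rim bead at the top, 8 mm wide (from the rim's outer edge inwards) and 14 mm tall, to be pinched from above, one finger inside and one outside
- tub_medium: orange round open parts tub, 120 mm across its rim, 112 mm across the wall below the bead, 106 mm across the foot, 55 mm tall; mouth 104 mm wide, 98 mm at the floor. Stands upright on the bench. Origin: centre of its underside, z up. When nested in the white one its rim stands 20 mm above the white rim
- tub_small: green round open parts tub, 92 mm across its rim, 84 mm across the wall below the bead, 78 mm across the foot, 70 mm tall; mouth 76 mm wide. Stands inside the white tub at the start. Origin: centre of its underside, z up. When nested in the orange one its rim stands 20 mm above the orange rim
- drawer (a joint): opening of the drawer in m: 0 fully home, about 0.19 to 0.215 at the start; light friction of about 2 N
- drawer_handle (a point): middle of the drawer's handle, a horizontal steel bar 110 mm long and about 10 mm thick, 35 mm in front of the blue drawer front, 98 mm above the bench. Axes: x points from the handle into the cabinet (the push direction), y along the bar, z up. The drawer front is 15 mm thick and 244 mm wide, its top edge 120 mm above the bench
- drawer_floor (a point): middle of the front edge of the drawer's inner floor, just behind the drawer front, on the floor's top surface 22 mm above the bench; moves with the drawer; x points into the cabinet. Inside the drawer is 235 mm long from this point and 208 mm wide, side walls 44 mm high above the floor
- cabinet_mouth (a point): middle of the front edge of the cabinet's roof, on its top surface, 125 mm above the bench; x points into the cabinet. The cabinet is grey painted steel, fixed, 265 mm deep behind this point, 250 mm wide; under its 12 mm roof there is 91 mm above the drawer floor
- pad: round cork mat, 104 mm across, 4 mm thick, fixed to the bench, kept clear: a handy place to set a tub down for a while. Origin: centre of its underside
- spray_can: red spray can, 66 mm across, 180 mm tall, standing; bystander. Origin: centre of its underside
- jar: metal jar with blue label, 72 mm across, 120 mm tall, standing; bystander. Origin: centre of its underside
- screwdriver: screwdriver with yellow handle, 190 mm long, lying along its x, under 35 mm tall; bystander. Origin at its middle
- multimeter: orange multimeter, 190 mm (x) by 92 mm (y) by 36 mm, lying left of the drawer; bystander. Origin: centre of its underside
- pliers: pliers with yellow grips, about 180 mm long in x, 60 mm wide, 16 mm tall, lying on the right; bystander. Origin near its middle, on the bench
There are look-alikes about, which are no part of the job. What is shaped like the tub_large but black or blue is not meant.

How it is judged:
By the outcome, as a careful person would: the job done as asked, in the order asked, and still so for the second after the job is handed in, with the robot touching nothing.
It also fails if it takes over 72 s, if anything falls off the work surface, if the arm or the gripper's body presses on something with over 40 N, if the wrist force passes 120 N, or if a joint passes its speed limit or range.

### The arm

A 6-joint arm with a two-finger parallel gripper is mounted at the origin on the work surface. World frame = base frame: x ahead of the robot, y to its left, z up, the work surface at z = 0. Lengths are in m, angles in degrees, forces in N, time in s.
With the tool pointing down it reaches from about 0.3 to 0.825 m from the base axis. Payload 5.4 kg.
Tool frame: the origin (TCP) lies midway between the tips of the shut fingers; the grasp point (between the pads) lies 19 mm behind it (r.hold_point_z is the distance from the TCP to the grasp point, in m); z points along the fingers, y is the direction in which the jaws open and shut (so a half turn about z gives the same grasp; the last joint's range is limited). The gripper opens to 92 mm and grips with 3 to 60 N. Pads are 20 mm wide; open, the fingers measure 128 mm over their backs; the gripper's body (75 mm by 189 mm) begins 69 mm behind the grasp point.
Start: joints at [56.373, 9.076, 91.501, -0, 79.423, -12.038], TCP at [0.212, 0.535, 0.215] pointing down, gripper open.
Joint ranges: [-166.64, 166.64], [-54.1, 131.32], [10.49, 154.53], [-73.88, 253.88], [9.74, 151.15], [-171.62, 171.62]. Speed limits (degrees/s): [147.25, 147.25, 180, 180, 180, 180].

### API

Orientations are given as [roll, pitch, yaw] about the fixed x, y, z axes, in that order (R = Rz(yaw) Ry(pitch) Rx(roll)).
In Python, from cell import r gives the robot as it stands. The module is installed in compiled form; this text tells all that it offers.
- The arm moves only by the tool send_rows, never from a script. Its argument "steps" is one flat list of numbers, 7 for each row, row after row: the shift along the tool's x, y, z in units of 40 mm (1.0 is 40 mm), then the turn, a rotation vector about the tool's x, y, z in units of 6 degrees (1.0 is 6 degrees), then the gripper command: -1 is shut, 1 is fully open, values between are in proportion. In form: [dx, dy, dz, ax, ay, az, hand, dx, dy, dz, ax, ay, az, hand, ...]. A call has 1 to 20 rows; each row is the pose to reach, as a shift and turn from the pose commanded when the call began, along the tool's axes at that moment; what a row does not reach only later rows make up. A row lasts 1/12 s, in which the tool goes at most 41.7 mm and 7.16 degrees, less where a joint would pass 70% of its speed; a pose out of reach is approached as far as the arm can. A call with a gripper value outside its range is refused whole. The fingers move at their own pace and stop on an object; the grip force is fixed at half the most. Time passes only in rows, so rows that repeat a pose let the fingers close. It gives the time, the measured TCP pose, the force and the opening at its end, in the units of the state.
- r.state(): the state, without advancing time (a new reading comes with each control period).
- r.camera(name): name is "scene" or "top"; returns the picture (420x560x3 uint8, blue, green, red); there is no depth.
- r.get_calibration(name): a dict with "fx", "fy", "cx", "cy" (pixels), "rvec" (rotation vector, rad) and "tvec" (3), from world to camera coordinates, as OpenCV has them. Camera axes: x right, y down, z forward; pixel columns grow to the right and rows downward; lengths in m; the calibration is good to about 2 mm. A picture is of the moment at which its call begins. get_calibration takes no time and is no camera call.
- r.job_done(): hands the job in, once; it reports no verdict.
The state is a dict: "clock": time; "qpos": joint angles; "joint_vel": joint speeds; "joint_efforts": joint torques, N m; "eef_pos": TCP position; "tool_rot": TCP orientation; "contact_force": force on the tool from outside, world axes, zero at the start; "moment": the same for the moment, N m; "width": opening from 0.0 (shut) to 1.0 (fully open).
Only numpy, scipy, OpenCV 4.12 (cv2) and the standard library are available. Lean on these libraries where they do the work, as an engineer would, in place of code of your own. Each camera call takes 0.05 s, during which the arm holds its last target. There are 200 camera calls.

## Working session

There is one attempt and no reset: what is moved stays moved. The work goes in short steps, Python scripts to look and compute and a tool call to move; the robot and the scene stay as the last step left them, time stands still between calls to the robot, and variables do not carry over. Pictures are saved under pics/ and viewed, about 8 in all and at most 12, crops included, and the job is handed in when it is done.

Besides the shell and the picture viewer there is one more tool, called after "Request:" by a JSON object that holds its "fn" and its "kwargs". send_rows: Moves the arm, as the interface text tells. Its arguments: {"type":"object","properties":{"steps":{"type":"array"}},"required":["steps"]}

```bash
mkdir -p pics
python3 - <<'E'
from cell import r
import cv2
for n in("scene","top"):
    cv2.imwrite(f"pics/{n}0.png",r.camera(n)); print(r.get_calibration(n))
print(r.state(), r.hold_point_z)
E
```

```text
{'fx': 451.9896130350178, 'fy': 451.9896130350178, 'cx': 281.202524000178, 'cy': 210.86685265374655, 'rvec': array([ 2.39053629,  1.01340205, -0.27825449]), 'tvec': array([-0.3970376 , -0.22253478,  1.61470143])}
{'fx': 437.8790705386649, 'fy': 437.8790705386649, 'cx': 277.9542303690315, 'cy': 207.21484309043882, 'rvec': array([ 2.11153338, -2.17152269,  0.16138213]), 'tvec': array([0.05220688, 0.52123222, 1.26435843])}
{'clock': 0.1, 'qpos': array([ 5.63720134e+01,  9.10937587e+00,  9.15642875e+01, -1.47033777e-03,
        7.94223289e+01, -1.20360000e+01]), 'joint_vel': array([ 0.03350944, -0.14273987, -0.10238722, -0.0240453 , -0.05871274,
        0.03315923]), 'joint_efforts': array([-4.15250643e-04, -3.86508322e+01, -3.22957456e+01,  7.01664272e-02,
        3.39955080e-02, -7.58332089e-05]), 'eef_pos': array([0.21129003, 0.53417044, 0.21371994]), 'tool_rot': array([-1.79905817e+02, -1.86037627e-02,  1.58408269e+02]), 'contact_force': array([-0.17557232, -1.04134163,  0.50832229]), 'moment': array([0.01324571, 0.02179915, 0.01791161]), 'width': 0.9990329479392637} 0.0187
```

View pics/top0.png

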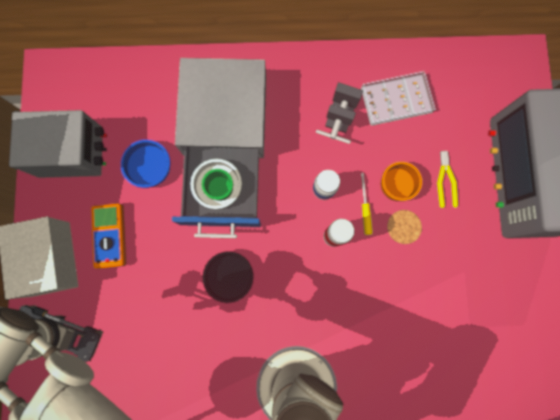

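View pics/scene0.png

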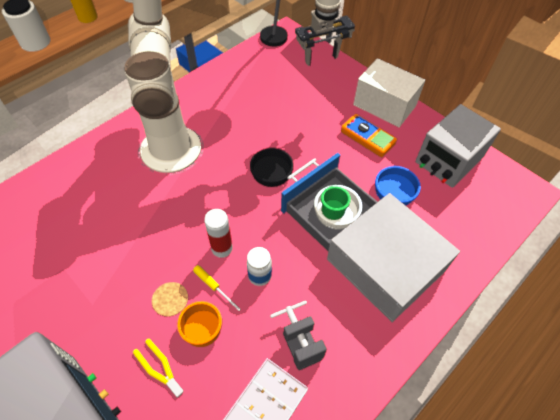

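```bash
cat > h.py <<'E'
import numpy as np, cv2
from scipy.optimize import minimize
from cell import r
C={n:r.get_calibration(n) for n in("scene","top")}
def K(c): return np.array([[c["fx"],0,c["cx"]],[0,c["fy"],c["cy"]],[0,0,1]])
def proj(n,P): c=C[n]; return cv2.projectPoints(np.float64(P).reshape(-1,3),c["rvec"],c["tvec"],K(c),None)[0][:,0]
def w(n,u,v,z):
    c=C[n]; R=cv2.Rodrigues(c["rvec"])[0]; o=-R.T@c["tvec"]; d=R.T@np.linalg.inv(K(c))@[u,v,1]
    return (o+d*(z-o[2])/d[2])[:2]
T=np.linspace(0,2*np.pi,60,endpoint=False)
def circ(x,y,z,d): return np.c_[x+d/2*np.cos(T),y+d/2*np.sin(T),0*T+z]
def mask(im,lo,hi,box):
    h=cv2.cvtColor(im,cv2.COLOR_BGR2HSV); m=cv2.inRange(h,np.array(lo),np.array(hi)); o=0*m
    a,b,c,d=box; o[b:d,a:c]=m[b:d,a:c]
    n,l,s,_=cv2.connectedComponentsWithStats(o); 
    m=np.uint8(l==1+np.argmax(s[1:,4]))*255
    cs,_=cv2.findContours(m,0,2); c=max(cs,key=cv2.contourArea); return cv2.convexHull(c)
def fit(obs,circles,x0):
    # obs {cam: hull}; circles [(z,d)]
    def cost(p):
        e=0
        for n,h in obs.items():
            q=cv2.convexHull(np.float32(proj(n,np.vstack([circ(p[0],p[1],z,d) for z,d in circles]))))
            A=np.zeros((1680,2240),np.uint8);B=A.copy()
            cv2.fillPoly(A,[np.int32(4*q+2)],1);cv2.fillPoly(B,[np.int32(4*h+2)],1)
            e+=np.sum(A!=B)/np.sum(B)
        return e
    s=minimize(cost,x0,method="Nelder-Mead",options=dict(initial_simplex=np.array(x0)+[[0,0],[.01,0],[0,.01]],xatol=2e-4,fatol=1e-4))
    return s.x,s.fun
OR=((8,150,80),(20,255,255)); GR=((45,100,30),(85,255,255)); WH=((0,0,130),(179,70,255))
E
python3 - <<'E'
from h import *
I={n:cv2.imread(f"pics/{n}0.png") for n in C}
def go(name,col,boxes,circles,x0):
    for k in (["top"],["scene"],["top","scene"]):
        obs={n:mask(I[n],*col,boxes[n]) for n in k}
        print(name,k,fit(obs,circles,x0),[cv2.boundingRect(h) for h in obs.values()])
go("orange",OR,dict(top=(375,155,430,208),scene=(170,295,230,350)),[(.055,.12),(.041,.12),(.041,.112),(0,.106)],w("top",402,181,.03))
go("green",GR,dict(top=(190,155,245,210),scene=(310,180,360,225)),[(.097,.092),(.083,.092)],w("top",217,183,.09))
go("white",WH,dict(top=(186,155,246,212),scene=(305,170,372,230)),[(.062,.15),(.048,.15)],w("top",217,183,.06))
go("pad",((10,60,80),(25,190,255)),dict(top=(380,205,430,250),scene=(145,278,192,320)),[(.004,.104),(0,.104)],w("top",405,227,.0))
for n,p in dict(cab_fl=(176,147),cab_fr=(264,150),).items(): print(n,w("top",*p,.125))
print("handle",w("top",196,236,.1),w("top",235,236,.1))
print("black",w("top",228,277,.04)); print("can",w("top",341,231,.18),"jar",w("top",327,183,.12))
cv2.imwrite("pics/crop1.png",cv2.resize(I["top"][40:310,110:470],None,fx=2.2,fy=2.2,interpolation=cv2.INTER_CUBIC))
E
```

```text
orange ['top'] (array([ 0.58983928, -0.3337952 ]), np.float64(0.05524113578097035)) [(381, 162, 42, 39)]
orange ['scene'] (array([ 0.58750436, -0.33023526]), np.float64(0.04353960105028021)) [(177, 301, 45, 46)]
orange ['top', 'scene'] (array([ 0.58942247, -0.33209772]), np.float64(0.11777638456077233)) [(381, 162, 42, 39), (177, 301, 45, 46)]
green ['top'] (array([0.58789756, 0.20992397]), np.float64(0.1348574364243514)) [(202, 169, 31, 31)]
green ['scene'] (array([0.59211626, 0.20770098]), np.float64(0.1679790026246719)) [(321, 187, 30, 33)]
green ['top', 'scene'] (array([0.59000605, 0.2091227 ]), np.float64(0.32235383025436826)) [(202, 169, 31, 31), (321, 187, 30, 33)]
white ['top'] (array([0.59679659, 0.22097928]), np.float64(0.017141820600417208)) [(190, 158, 52, 52)]
white ['scene'] (array([0.60699786, 0.219882  ]), np.float64(0.3021563414699643)) [(305, 184, 67, 46)]
white ['top', 'scene'] (array([0.59672556, 0.22096849]), np.float64(0.3258369168581734)) [(190, 158, 52, 52), (305, 184, 67, 46)]
pad ['top'] (array([ 0.45862197, -0.34452305]), np.float64(0.12143445384442614)) [(388, 211, 33, 32)]
pad ['scene'] (array([ 0.45840112, -0.34240438]), np.float64(0.0663500769179319)) [(152, 282, 36, 34)]
pad ['top', 'scene'] (array([ 0.45857341, -0.34224527]), np.float64(0.1879612403788239)) [(388, 211, 33, 32), (152, 282, 36, 34)]
cab_fl [0.69079029 0.32263704]
cab_fr [0.67478455 0.07267832]
handle [0.43791175 0.27031762] [0.43483435 0.16062703]
black [0.32134491 0.18848894]
can [ 0.43304494 -0.12637258] jar [ 0.57524325 -0.10230825]
```

View pics/crop1.png

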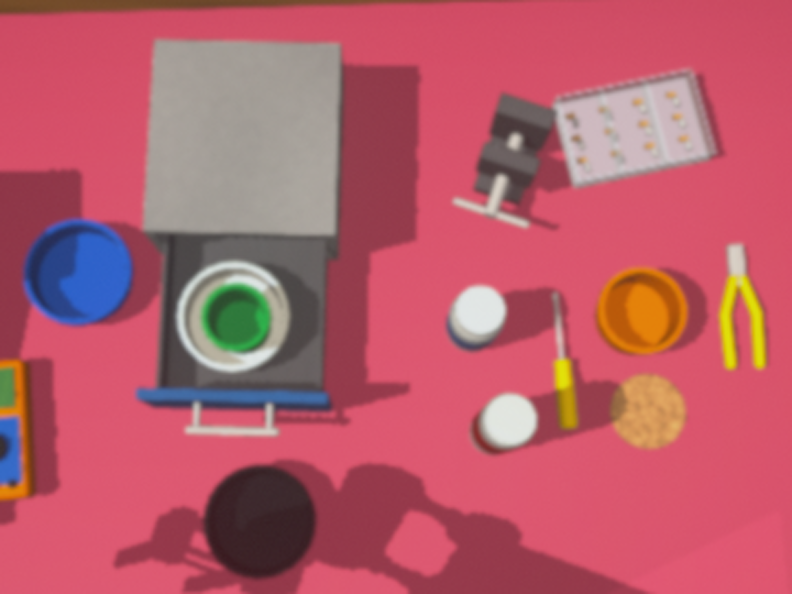

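Request:
{"fn": "send_rows", "kwargs": {"steps": [-4, -1.7, -0.1, 0, 0, -1.2, -0.13, -8, -3.4, -0.1, 0, 0, -2.4, -0.13, -12.17, -5.08, -0.1, 0, 0, -3.6, -0.13, -12.17, -5.08, -0.1, 0, 0, -3.6, -0.13, -12.17, -5.08, -0.1, 0, 0, -3.6, -0.13, -12.17, -5.08, -0.1, 0, 0, -3.6, -0.13, -12.17, -5.08, -0.1, 0, 0, -3.6, -0.13, -12.17, -5.08, -0.1, 0, 0, -3.6, -0.13, -12.17, -5.08, -0.1, 0, 0, -3.6, -0.13, -12.17, -5.08, -0.1, 0, 0, -3.6, -0.13, -12.17, -5.08, -0.1, 0, 0, -3.6, -0.13, -12.17, -5.08, -0.1, 0, 0, -3.6, -0.13, -12.17, -5.08, -0.1, 0, 0, -3.6, -0.13, -12.17, -5.08, -0.1, 0, 0, -3.6, -0.13, -12.17, -5.08, -0.1, 0, 0, -3.6, -0.13, -12.17, -5.08, -0.1, 0, 0, -3.6, -0.13, -12.17, -5.08, -0.1, 0, 0, -3.6, -0.13]}}

```text
clock: 1.52
eef_pos: [0.5885, 0.1677, 0.2184]
tool_rot: [180.0, -0.1, -179.9]
contact_force: [-0.1, -0.6, 0.6]
width: 0.435
```

Run:
```python
from h import *
I={n:cv2.imread(f"pics/{n}0.png") for n in C}
G2=((38,50,15),(92,255,255))
for k in (["top"],["scene"]):
    bx=dict(top=(190,155,245,210),scene=(310,180,360,225))
    o={n:mask(I[n],*G2,bx[n]) for n in k}
    print(fit(o,[(.097,.092),(.083,.092)],[.59,.21]),[cv2.boundingRect(h) for h in o.values()])
B=((95,120,40),(118,255,255)) # drawer front
h=cv2.cvtColor(I["top"],cv2.COLOR_BGR2HSV); m=cv2.inRange(h,*map(np.array,B)); o=0*m; o[205:232,165:268]=m[205:232,165:268]
p=cv2.minAreaRect(cv2.findNonZero(o)); print(p,[w("top",*q,.12) for q in cv2.boxPoints(p)])
```

```text
(array([0.58678029, 0.21154   ]), np.float64(0.028493689063562845)) [(201, 168, 33, 32)]
(array([0.59011184, 0.20952067]), np.float64(0.1898014791747762)) [(320, 185, 31, 35)]
((215.49900817871094, 220.04443359375), (85.06788635253906, 5.6652679443359375), 1.2730300426483154) [array([0.47707986, 0.33079028]), array([0.49296436, 0.33057567]), array([0.48097592, 0.09376012]), array([0.46513664, 0.09444039])]
```

Request:
{"fn": "send_rows", "kwargs": {"steps": [0, 0.02, 0.5, 0, 0, 0, -0.13, 0, 0.02, 1.0, 0, 0, 0, -0.13, 0, 0.02, 1.5, 0, 0, 0, -0.13, 0, 0.02, 2.0, 0, 0, 0, -0.13, 0, 0.02, 2.5, 0, 0, 0, -0.13, 0, 0.02, 3.0, 0, 0, 0, -0.13, 0, 0.02, 3.3, 0, 0, 0, -0.13, 0, 0.02, 3.45, 0, 0, 0, -0.13, 0, 0.02, 3.45, 0, 0, 0, -0.13, 0, 0.02, 3.45, 0, 0, 0, -1, 0, 0.02, 3.45, 0, 0, 0, -1, 0, 0.02, 3.45, 0, 0, 0, -1, 0, 0.02, 3.45, 0, 0, 0, -1, 0, 0.02, 3.45, 0, 0, 0, -1, 0, 0.02, 3.45, 0, 0, 0, -1]}}

```text
clock: 2.77
eef_pos: [0.5901, 0.1679, 0.0815]
tool_rot: [179.9, 0.1, 180.0]
contact_force: [0.6, 1.3, 2.6]
width: 0.095
```

Request:
{"fn": "send_rows", "kwargs": {"steps": [0, 0, 0, 0, 0, 0, -1, 0, 0, 0, 0, 0, 0, -1, 0, 0, -0.2, 0, 0, 0, -1, 0, 0, -0.5, 0, 0, 0, -1, 0, 0, -0.9, 0, 0, 0, -1, 0, 0, -1.3, 0, 0, 0, -1, 0, 0, -1.7, 0, 0, 0, -1, 0, 0, -2.1, 0, 0, 0, -1, 0, 0, -2.5, 0, 0, 0, -1, 0, 0, -2.9, 0, 0, 0, -1, 0, 0, -3.3, 0, 0, 0, -1, 0, 0, -3.7, 0, 0, 0, -1, 0, 0, -4.1, 0, 0, 0, -1, 0, 0, -4.5, 0, 0, 0, -1, 0, 0, -4.8, 0, 0, 0, -1, 0, 0, -5, 0, 0, 0, -1, 0, 0, -5, 0, 0, 0, -1]}}

```text
clock: 4.18
eef_pos: [0.5903, 0.1673, 0.283]
tool_rot: [180.0, 0.2, -180.0]
contact_force: [-0.8, -0.4, 0.0]
width: 0.097
```

Run:
```python
from h import *
for n in C: cv2.imwrite(f"pics/{n}1.png",r.camera(n))
a=cv2.imread("pics/scene1.png")[120:320,120:460]; b=cv2.imread("pics/top1.png")[100:300,140:480]
cv2.imwrite("pics/m1.png",cv2.resize(np.hstack([a,b]),None,fx=1.17,fy=1.5))
s=r.state(); print(s["clock"],s["eef_pos"],s["contact_force"],s["moment"],s["width"])
```

```text
4.2833 [0.58928394 0.16726388 0.28019919] [-0.96128189 -0.15152479 -1.30276533] [-0.01328135 -0.01622608 -0.04568048] 0.09548802372612439
```

View pics/m1.png

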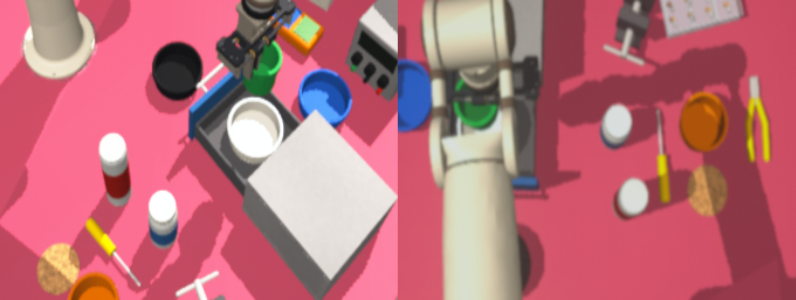

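Request:
{"fn": "send_rows", "kwargs": {"steps": [0.05, -0.2, 0, 0, 0, 0, -1, 0.15, -0.6, 0, 0, 0, 0, -1, 0.3, -1.2, 0, 0, 0, 0, -1, 0.48, -2.0, 0, 0, 0, 0, -1, 0.67, -2.8, 0, 0, 0, 0, -1, 0.86, -3.6, 0, 0, 0, 0, -1, 1.05, -4.4, 0, 0, 0, 0, -1, 1.24, -5.2, 0, 0, 0, 0, -1, 1.43, -6.0, 0, 0, 0, 0, -1, 1.62, -6.8, 0, 0, 0, 0, -1, 1.81, -7.6, 0, 0, 0, 0, -1, 2.0, -8.4, 0, 0, 0, 0, -1, 2.19, -9.2, 0, 0, 0, 0, -1, 2.38, -10.0, 0, 0, 0, 0, -1, 2.57, -10.8, 0, 0, 0, 0, -1, 2.76, -11.6, 0, 0, 0, 0, -1, 2.95, -12.4, 0, 0, 0, 0, -1, 3.1, -13.1, 0, 0, 0, 0, -1, 3.2, -13.6, 0, 0, 0, 0, -1, 3.27, -13.8, 0, 0, 0, 0, -1]}}

```text
clock: 5.95
eef_pos: [0.4569, -0.3871, 0.279]
tool_rot: [179.9, -0.1, 179.8]
contact_force: [-1.1, -0.4, -0.9]
width: 0.099
```

Request:
{"fn": "send_rows", "kwargs": {"steps": [0, 0, 0.2, 0, 0, 0, -1, 0, 0, 0.6, 0, 0, 0, -1, 0, 0, 1.1, 0, 0, 0, -1, 0, 0, 1.6, 0, 0, 0, -1, 0, 0, 2.1, 0, 0, 0, -1, 0, 0, 2.6, 0, 0, 0, -1, 0, 0, 3.1, 0, 0, 0, -1, 0, 0, 3.6, 0, 0, 0, -1, 0, 0, 4.1, 0, 0, 0, -1, 0, 0, 4.5, 0, 0, 0, -1, 0, 0, 4.8, 0, 0, 0, -1, 0, 0, 5.05, 0, 0, 0, -1, 0, 0, 5.25, 0, 0, 0, -1, 0, 0, 5.35, 0, 0, 0, -1, 0, 0, 5.45, 0, 0, 0, -1, 0, 0, 5.5, 0, 0, 0, -1, 0, 0, 5.53, 0, 0, 0, -1, 0, 0, 5.53, 0, 0, 0, -1]}}

```text
clock: 7.45
eef_pos: [0.4589, -0.3849, 0.0597]
tool_rot: [-180.0, 0.0, -180.0]
contact_force: [0.1, -0.1, -0.7]
width: 0.098
```

Request:
{"fn": "send_rows", "kwargs": {"steps": [0, 0, 0.02, 0, 0, 0, -1, 0, 0, 0.03, 0, 0, 0, -1, 0, 0, 0.03, 0, 0, 0, -0.7, 0, 0, 0.03, 0, 0, 0, -0.4, 0, 0, 0.03, 0, 0, 0, -0.13, 0, 0, 0.03, 0, 0, 0, -0.13, 0, 0, 0.03, 0, 0, 0, -0.13, 0, 0, -0.3, 0, 0, 0, -0.13, 0, 0, -0.8, 0, 0, 0, -0.13, 0, 0, -1.4, 0, 0, 0, -0.13, 0, 0, -2.2, 0, 0, 0, -0.13, 0, 0, -3, 0, 0, 0, -0.13, -0.5, 0, -3.2, 0, 0, 0, -0.13, -1.4, 0, -3.2, 0, 0, 0, -0.13, -2.3, 0, -3.2, 0, 0, 0, -0.13, -3.25, -0.1, -3.2, 0, 0, 0, -0.13, -3.25, -0.1, -3.2, 0, 0, 0, -0.13, -3.25, -0.1, -3.2, 0, 0, 0, -0.13]}}

```text
clock: 8.95
eef_pos: [0.5898, -0.3881, 0.1867]
tool_rot: [180.0, -0.1, -179.9]
contact_force: [0.5, -0.4, 0.9]
width: 0.432
```

Request:
{"fn": "send_rows", "kwargs": {"steps": [0, 0, 0.4, 0, 0, 0, -0.13, 0, 0, 0.9, 0, 0, 0, -0.13, 0, 0, 1.4, 0, 0, 0, -0.13, 0, 0, 1.9, 0, 0, 0, -0.13, 0, 0, 2.4, 0, 0, 0, -0.13, 0, 0, 2.9, 0, 0, 0, -0.13, 0, 0, 3.3, 0, 0, 0, -0.13, 0, 0, 3.55, 0, 0, 0, -0.13, 0, 0, 3.68, 0, 0, 0, -0.13, 0, 0, 3.68, 0, 0, 0, -0.13, 0, 0, 3.68, 0, 0, 0, -0.13, 0, 0, 3.68, 0, 0, 0, -1, 0, 0, 3.68, 0, 0, 0, -1, 0, 0, 3.68, 0, 0, 0, -1, 0, 0, 3.68, 0, 0, 0, -1, 0, 0, 3.68, 0, 0, 0, -1, 0, 0, 3.68, 0, 0, 0, -1, 0, 0, 3.68, 0, 0, 0, -1]}}

```text
clock: 10.45
eef_pos: [0.589, -0.3882, 0.0407]
tool_rot: [180.0, 0.0, -180.0]
contact_force: [-0.4, 2.8, 4.1]
width: 0.101
```

Request:
{"fn": "send_rows", "kwargs": {"steps": [0, 0, -0.2, 0, 0, 0, -1, 0, 0, -0.5, 0, 0, 0, -1, 0, 0, -0.9, 0, 0, 0, -1, 0, 0, -1.4, 0, 0, 0, -1, 0, 0, -1.9, 0, 0, 0, -1, 0, 0, -2.4, 0, 0, 0, -1, 0, 0, -2.9, 0, 0, 0, -1, 0, 0, -3.4, 0, 0, 0, -1, 0, 0, -3.9, 0, 0, 0, -1, 0, 0, -4.4, 0, 0, 0, -1, 0, 0, -4.8, 0, 0, 0, -1, 0, 0, -5.0, 0, 0, 0, -1, 0, 0, -5.0, 0, 0, 0, -1]}}

```text
clock: 11.53
eef_pos: [0.5896, -0.3897, 0.2438]
tool_rot: [-179.8, 0.2, -180.0]
contact_force: [-0.3, 0.2, -0.7]
width: 0.101
```

Run:
```python
from h import *
for n in C: cv2.imwrite(f"pics/{n}2.png",r.camera(n))
a=cv2.imread("pics/scene2.png")[100:400,100:480]
cv2.imwrite("pics/m2.png",cv2.resize(a,None,fx=1.8,fy=1.8))
s=r.state(); print(s["clock"],s["eef_pos"],s["contact_force"],s["moment"],s["width"],s["qpos"])
I={n:cv2.imread(f"pics/{n}2.png") for n in C}
def t(n,col,b,c,x): 
    h=mask(I[n],*col,b); print(n,fit({n:h},c,x),cv2.boundingRect(h))
t("top",WH,(180,150,250,212),[(.062,.15),(.048,.15)],[.597,.221])
t("scene",GR,(130,240,220,320),[(.074,.092),(.06,.092),(.004,.078)],[.4586,-.342])
```

```text
11.6333 [ 0.58857015 -0.38866033  0.23986137] [ 0.28172155 -0.29984548 -1.20282978] [ 0.00774433 -0.03674146 -0.01511444] 0.10137863449689723 [-4.32215459e+01  2.77555261e+01  6.55290054e+01 -9.94427201e-03
  8.67276702e+01 -1.33223651e+02]
top (array([0.59712962, 0.22072624]), np.float64(0.013766977732606486)) (190, 158, 52, 51)
scene (array([-0.92405625,  0.81647656]), np.float64(1.0)) (169, 275, 3, 2)
```

View pics/m2.png

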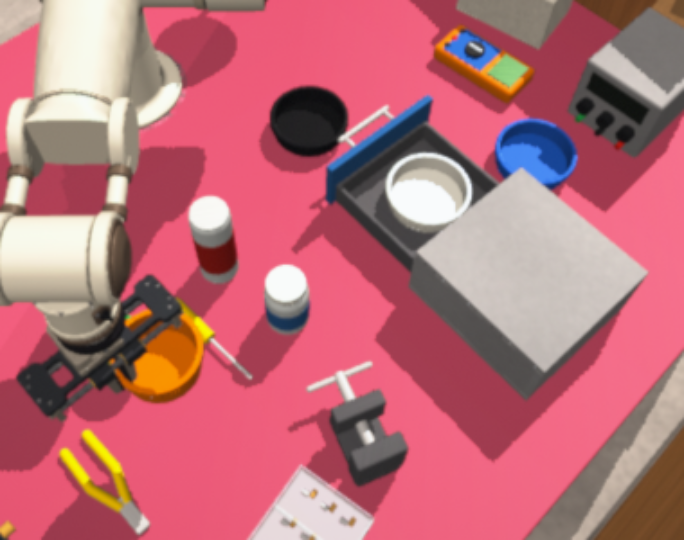

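Request:
{"fn": "send_rows", "kwargs": {"steps": [0, 0.2, 0, 0, 0, 0, -1, 0, 0.6, 0, 0, 0, 0, -1, 0, 1.2, 0, 0, 0, 0, -1, 0, 2.0, 0, 0, 0, 0, -1, 0, 2.8, 0, 0, 0, 0, -1, 0, 3.6, 0, 0, 0, 0, -1, 0, 4.4, 0, 0, 0, 0, -1, -0.1, 5.2, 0, 0, 0, 0, -1, -0.1, 6.0, 0, 0, 0, 0, -1, -0.1, 6.8, 0, 0, 0, 0, -1, -0.1, 7.6, 0, 0, 0, 0, -1, -0.1, 8.4, 0, 0, 0, 0, -1, -0.1, 9.2, 0, 0, 0, 0, -1, -0.2, 10.0, 0, 0, 0, 0, -1, -0.2, 10.8, 0, 0, 0, 0, -1, -0.2, 11.6, 0, 0, 0, 0, -1, -0.2, 12.4, 0, 0, 0, 0, -1, -0.2, 13.1, 0, 0, 0, 0, -1, -0.2, 13.6, 0, 0, 0, 0, -1, -0.2, 13.84, 0, 0, 0, 0, -1]}}

```text
clock: 13.3
eef_pos: [0.595, 0.168, 0.2385]
tool_rot: [180.0, -0.2, -179.8]
contact_force: [-0.2, 0.0, -0.9]
width: 0.096
```

Request:
{"fn": "send_rows", "kwargs": {"steps": [0, 0, 0, 0, 0, 0, -1, 0, 0, 0.1, 0, 0, 0, -1, 0, 0, 0.4, 0, 0, 0, -1, 0, 0, 0.8, 0, 0, 0, -1, 0, 0, 1.2, 0, 0, 0, -1, 0, 0, 1.6, 0, 0, 0, -1, 0, 0, 2.0, 0, 0, 0, -1, 0, 0, 2.4, 0, 0, 0, -1, 0, 0, 2.8, 0, 0, 0, -1, 0, 0, 3.1, 0, 0, 0, -1, 0, 0, 3.4, 0, 0, 0, -1, 0, 0, 3.65, 0, 0, 0, -1, 0, 0, 3.85, 0, 0, 0, -1, 0, 0, 4.0, 0, 0, 0, -1, 0, 0, 4.1, 0, 0, 0, -1, 0, 0, 4.2, 0, 0, 0, -1, 0, 0, 4.25, 0, 0, 0, -1, 0, 0, 4.28, 0, 0, 0, -1, 0, 0, 4.28, 0, 0, 0, -1]}}

```text
clock: 14.88
eef_pos: [0.5968, 0.1651, 0.0692]
tool_rot: [180.0, 0.0, -180.0]
contact_force: [0.4, 0.2, -0.8]
width: 0.097
```

Not in contact yet; lower by about 2 mm, watch the force, release narrowly.

Request:
{"fn": "send_rows", "kwargs": {"steps": [0, 0, 0.02, 0, 0, 0, -1, 0, 0, 0.04, 0, 0, 0, -1, 0, 0, 0.05, 0, 0, 0, -1, 0, 0, 0.05, 0, 0, 0, -1]}}

```text
clock: 15.22
eef_pos: [0.5971, 0.1649, 0.0677]
tool_rot: [-180.0, 0.1, -180.0]
contact_force: [-1.8, -1.7, 2.5]
width: 0.101
```

Request:
{"fn": "send_rows", "kwargs": {"steps": [0, 0, 0, 0, 0, 0, -0.8, 0, 0, 0, 0, 0, 0, -0.6, 0, 0, 0, 0, 0, 0, -0.45, 0, 0, 0, 0, 0, 0, -0.45, 0, 0, -0.1, 0, 0, 0, -0.45, 0, 0, -0.4, 0, 0, 0, -0.45, 0, 0, -0.9, 0, 0, 0, -0.45, 0, 0, -1.5, 0, 0, 0, -0.45, 0, 0, -2.3, 0, 0, 0, -0.45, 0, 0, -3.2, 0, 0, 0, -0.45, 0, 0, -4, 0, 0, 0, -0.45, 0, 0, -4, 0, 0, 0, -0.45]}}

```text
clock: 16.22
eef_pos: [0.6008, 0.1655, 0.2371]
tool_rot: [179.9, 0.9, -180.0]
contact_force: [0.9, 0.6, 0.9]
width: 0.275
```

Request:
{"fn": "send_rows", "kwargs": {"steps": [0.1, -0.4, 0, 0, 0, 0, -0.13, 0.3, -1.2, 0, 0, 0, 0, -0.13, 0.5, -2.1, 0, 0, 0, 0, -0.13, 0.75, -3, 0, 0, 0, 0, -0.13, 1, -4, 0, 0, 0, 0, -0.13, 1.25, -5, 0, 0, 0, 0, -0.13, 1.5, -6, 0, 0, 0, 0, -0.13, 1.75, -7, 0, 0, 0, 0, -0.13, 2, -8, 0, 0, 0, 0, -0.13, 2.25, -9, 0, 0, 0, 0, -0.13, 2.5, -10, 0, 0, 0, 0, -0.13, 2.75, -11, 0, 0, 0, 0, -0.13, 3, -12, 0, 0, 0, 0, -0.13, 3.2, -12.8, 0, 0, 0, 0, -0.13, 3.4, -13.5, 0, 0, 0, 0, -0.13, 3.45, -13.75, 0, 0, 0, 0, -0.13, 3.45, -13.75, 0, 0, 0, 0, -0.13, 3.45, -13.75, 0, 0, 0, 0, -0.13]}}

```text
clock: 17.72
eef_pos: [0.459, -0.3844, 0.2272]
tool_rot: [180.0, 0.0, 180.0]
contact_force: [-0.6, -0.1, -0.2]
width: 0.437
```

Run:
```python
from h import *
for n in C: cv2.imwrite(f"pics/{n}3.png",r.camera(n))
I={n:cv2.imread(f"pics/{n}3.png") for n in C}
cv2.imwrite("pics/m3.png",np.hstack([cv2.resize(I["scene"][140:280,250:440],(407,300)),cv2.resize(I["scene"][230:370,100:280],(386,300))]))
s=r.state(); print(s["clock"],s["eef_pos"],s["contact_force"],s["width"])
def t(n,col,b,c,x): 
    h=mask(I[n],*col,b); print(n,fit({n:h},c,x),cv2.boundingRect(h))
t("top",OR,(180,150,250,212),[(.082,.12),(.068,.12)],[.597,.221])
t("scene",OR,(290,160,380,240),[(.082,.12),(.068,.12)],[.597,.221])
```

```text
17.8167 [ 0.45945602 -0.38342414  0.22717672] [-0.7039451  -0.22258967  0.45690646] 0.4346522250984413
top (array([0.59652566, 0.21886842]), np.float64(0.10247547399989834)) (195, 163, 40, 39)
scene (array([0.60170985, 0.21611865]), np.float64(0.06358962236274451)) (320, 186, 39, 36)
```

View pics/m3.png

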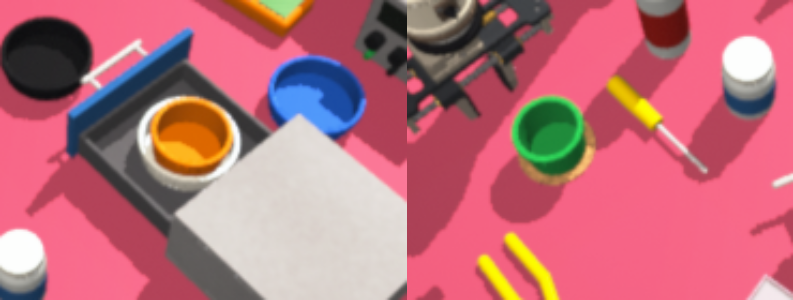

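Request:
{"fn": "send_rows", "kwargs": {"steps": [0, 0, 0.4, 0, 0, 0, -0.13, 0, -0.03, 0.9, 0, 0, 0, -0.13, 0, -0.03, 1.5, 0, 0, 0, -0.13, 0, -0.03, 2.1, 0, 0, 0, -0.13, 0, -0.03, 2.7, 0, 0, 0, -0.13, 0, -0.03, 3.2, 0, 0, 0, -0.13, 0, -0.03, 3.7, 0, 0, 0, -0.13, 0, -0.03, 4.0, 0, 0, 0, -0.13, 0, -0.03, 4.2, 0, 0, 0, -0.13, 0, -0.03, 4.2, 0, 0, 0, -0.13, 0, -0.03, 4.2, 0, 0, 0, -0.13, 0, -0.03, 4.2, 0, 0, 0, -1, 0, -0.03, 4.2, 0, 0, 0, -1, 0, -0.03, 4.2, 0, 0, 0, -1, 0, -0.03, 4.2, 0, 0, 0, -1, 0, -0.03, 4.2, 0, 0, 0, -1, 0, -0.03, 4.2, 0, 0, 0, -1, 0, -0.03, 4.2, 0, 0, 0, -1]}}

```text
clock: 19.32
eef_pos: [0.459, -0.3861, 0.0595]
tool_rot: [180.0, 0.0, -180.0]
contact_force: [-0.2, 2.1, 3.7]
width: 0.094
```

Request:
{"fn": "send_rows", "kwargs": {"steps": [0, 0, -0.2, 0, 0, 0, -1, 0, 0, -0.5, 0, 0, 0, -1, 0, 0, -0.9, 0, 0, 0, -1, 0, 0, -1.4, 0, 0, 0, -1, 0, 0, -1.9, 0, 0, 0, -1, 0, 0, -2.4, 0, 0, 0, -1, 0, 0, -2.9, 0, 0, 0, -1, 0, 0, -3.4, 0, 0, 0, -1, 0, 0, -3.9, 0, 0, 0, -1, 0, 0, -4.4, 0, 0, 0, -1, 0, 0, -4.9, 0, 0, 0, -1, 0, 0, -5.3, 0, 0, 0, -1, 0, 0, -5.5, 0, 0, 0, -1, 0, 0, -5.5, 0, 0, 0, -1]}}

```text
clock: 20.48
eef_pos: [0.4594, -0.3873, 0.2822]
tool_rot: [-179.8, 0.2, -180.0]
contact_force: [-0.6, -0.2, -1.5]
width: 0.097
```

Request:
{"fn": "send_rows", "kwargs": {"steps": [-0.05, 0.2, 0, 0, 0, 0, -1, -0.15, 0.6, 0, 0, 0, 0, -1, -0.3, 1.2, 0, 0, 0, 0, -1, -0.48, 2.0, 0, 0, 0, 0, -1, -0.7, 2.85, 0, 0, 0, 0, -1, -0.9, 3.7, 0, 0, 0, 0, -1, -1.1, 4.55, 0, 0, 0, 0, -1, -1.3, 5.4, 0, 0, 0, 0, -1, -1.5, 6.25, 0, 0, 0, 0, -1, -1.75, 7.1, 0, 0, 0, 0, -1, -1.95, 7.95, 0, 0, 0, 0, -1, -2.15, 8.8, 0, 0, 0, 0, -1, -2.35, 9.65, 0, 0, 0, 0, -1, -2.6, 10.5, 0, 0, 0, 0, -1, -2.8, 11.35, 0, 0, 0, 0, -1, -3.0, 12.15, 0, 0, 0, 0, -1, -3.2, 12.9, 0, 0, 0, 0, -1, -3.35, 13.5, 0, 0, 0, 0, -1, -3.45, 13.9, 0, 0, 0, 0, -1, -3.48, 14.09, 0, 0, 0, 0, -1]}}

```text
clock: 22.15
eef_pos: [0.5963, 0.1808, 0.2771]
tool_rot: [180.0, -0.2, -179.8]
contact_force: [0.5, -0.3, -1.2]
width: 0.099
```

Request:
{"fn": "send_rows", "kwargs": {"steps": [0, 0, 0, 0, 0, 0, -1, 0, 0, 0.1, 0, 0, 0, -1, 0, 0, 0.4, 0, 0, 0, -1, 0, 0, 0.8, 0, 0, 0, -1, 0, 0, 1.3, 0, 0, 0, -1, 0, 0, 1.8, 0, 0, 0, -1, 0, 0, 2.3, 0, 0, 0, -1, 0, 0, 2.8, 0, 0, 0, -1, 0, 0, 3.2, 0, 0, 0, -1, 0, 0, 3.55, 0, 0, 0, -1, 0, 0, 3.85, 0, 0, 0, -1, 0, 0, 4.1, 0, 0, 0, -1, 0, 0, 4.3, 0, 0, 0, -1, 0, 0, 4.45, 0, 0, 0, -1, 0, 0, 4.58, 0, 0, 0, -1, 0, 0, 4.68, 0, 0, 0, -1, 0, 0, 4.73, 0, 0, 0, -1, 0, 0, 4.73, 0, 0, 0, -1]}}

```text
clock: 23.65
eef_pos: [0.5978, 0.1774, 0.0896]
tool_rot: [-180.0, -0.0, -180.0]
contact_force: [0.5, 0.2, -0.4]
width: 0.094
```

Request:
{"fn": "send_rows", "kwargs": {"steps": [0, 0, 0.02, 0, 0, 0, -1, 0, 0, 0.04, 0, 0, 0, -1, 0, 0, 0.05, 0, 0, 0, -1, 0, 0, 0.05, 0, 0, 0, -1]}}

```text
clock: 23.98
eef_pos: [0.5981, 0.1774, 0.0881]
tool_rot: [180.0, 0.0, -180.0]
contact_force: [-0.1, -0.9, 0.2]
width: 0.095
```

Request:
{"fn": "send_rows", "kwargs": {"steps": [0, 0, 0.02, 0, 0, 0, -1, 0, 0, 0.03, 0, 0, 0, -1, 0, 0, 0.03, 0, 0, 0, -0.8, 0, 0, 0.03, 0, 0, 0, -0.6, 0, 0, 0.03, 0, 0, 0, -0.45, 0, 0, 0.03, 0, 0, 0, -0.45, 0, 0, -0.1, 0, 0, 0, -0.45, 0, 0, -0.4, 0, 0, 0, -0.45, 0, 0, -0.9, 0, 0, 0, -0.45, 0, 0, -1.5, 0, 0, 0, -0.45, 0, 0, -2.3, 0, 0, 0, -0.45, 0, 0, -3.1, 0, 0, 0, -0.45, 0, 0, -3.8, 0, 0, 0, -0.45, 0, 0, -4, 0, 0, 0, -0.45, 0.5, 0.1, -4, 0, 0, 0, -1, 1.2, 0.25, -4, 0, 0, 0, -1, 2.1, 0.4, -4, 0, 0, 0, -1, 3.0, 0.6, -4, 0, 0, 0, -1, 4.0, 0.8, -4, 0, 0, 0, -1, 4.95, 0.97, -4, 0, 0, 0, -1]}}

```text
clock: 25.65
eef_pos: [0.3977, 0.2163, 0.2472]
tool_rot: [180.0, -0.1, 180.0]
contact_force: [-0.1, 0.7, 0.4]
width: 0.008
```

Run:
```python
from h import *
for n in C: cv2.imwrite(f"pics/{n}4.png",r.camera(n))
I={n:cv2.imread(f"pics/{n}4.png") for n in C}
cv2.imwrite("pics/m4.png",cv2.resize(I["scene"][130:290,240:440],(750,600)))
s=r.state(); print(s["clock"],s["eef_pos"],s["contact_force"],s["width"])
def t(n,col,b,c,x): 
    h=mask(I[n],*col,b); print(n,fit({n:h},c,x),cv2.boundingRect(h))
t("scene",((38,50,15),(92,255,255)),(290,160,390,240),[(.102,.092),(.088,.092)],[.597,.221])
```

```text
25.75 [0.39492064 0.21701018 0.24672661] [ 0.05938417 -0.77411616  0.93813521] 0.004043686205619268
scene (array([0.600871  , 0.21715875]), np.float64(0.0807886290692343)) (325, 185, 30, 30)
```

View pics/m4.png

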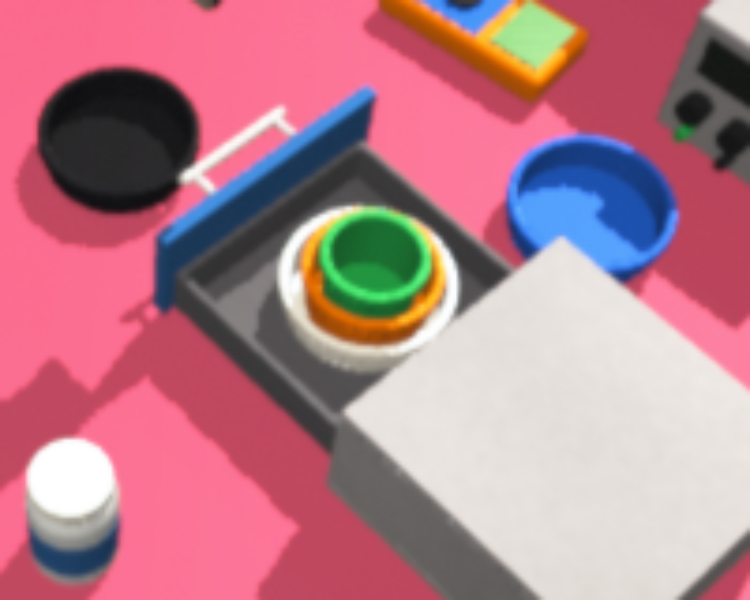

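Request:
{"fn": "send_rows", "kwargs": {"steps": [0, 0, 0.4, 0, 0, 0, -1, 0, 0, 0.9, 0, 0, 0, -1, 0, 0, 1.5, 0, 0, 0, -1, 0, 0, 2.1, 0, 0, 0, -1, 0, 0, 2.7, 0, 0, 0, -1, 0, 0, 3.3, 0, 0, 0, -1, 0, 0, 3.7, 0, 0, 0, -1, 0, 0, 3.95, 0, 0, 0, -1, 0, 0, 4.05, 0, 0, 0, -1, 0, 0, 4.05, 0, 0, 0, -1, 0, 0, 4.05, 0, 0, 0, -1]}}

```text
clock: 26.67
eef_pos: [0.4007, 0.2163, 0.0866]
tool_rot: [180.0, 0.1, -180.0]
contact_force: [0.4, 0.7, 0.4]
width: 0.007
```

Request:
{"fn": "send_rows", "kwargs": {"steps": [-0.1, 0, 0, 0, 0, 0, -1, -0.2, 0, 0, 0, 0, 0, -1, -0.3, 0, 0, 0, 0, 0, -1, -0.35, 0, 0, 0, 0, 0, -1, -0.4, 0, 0, 0, 0, 0, -1, -0.44, 0, 0, 0, 0, 0, -1, -0.48, 0, 0, 0, 0, 0, -1, -0.52, 0, 0, 0, 0, 0, -1, -0.56, 0, 0, 0, 0, 0, -1, -0.6, 0, 0, 0, 0, 0, -1, -0.65, -0.01, 0, 0, 0, 0, -1, -0.7, -0.01, 0, 0, 0, 0, -1, -0.76, -0.01, 0, 0, 0, 0, -1, -0.83, -0.02, 0, 0, 0, 0, -1, -0.91, -0.02, 0, 0, 0, 0, -1, -1.0, -0.03, 0, 0, 0, 0, -1, -1.1, -0.03, 0, 0, 0, 0, -1, -1.2, -0.04, 0, 0, 0, 0, -1]}}

```text
clock: 28.17
eef_pos: [0.4482, 0.2146, 0.0857]
tool_rot: [180.0, -0.0, -180.0]
contact_force: [-2.1, 1.0, 1.2]
width: 0.001
```

Request:
{"fn": "send_rows", "kwargs": {"steps": [-0.1, -0.005, 0, 0, 0, 0, -1, -0.2, -0.01, 0, 0, 0, 0, -1, -0.3, -0.015, 0, 0, 0, 0, -1, -0.4, -0.02, 0, 0, 0, 0, -1, -0.5, -0.025, 0, 0, 0, 0, -1, -0.6, -0.03, 0, 0, 0, 0, -1, -0.7, -0.035, 0, 0, 0, 0, -1, -0.8, -0.04, 0, 0, 0, 0, -1, -0.9, -0.045, 0, 0, 0, 0, -1, -1.0, -0.05, 0, 0, 0, 0, -1, -1.1, -0.055, 0, 0, 0, 0, -1, -1.2, -0.06, 0, 0, 0, 0, -1, -1.3, -0.065, 0, 0, 0, 0, -1, -1.4, -0.07, 0, 0, 0, 0, -1, -1.5, -0.075, 0, 0, 0, 0, -1, -1.6, -0.08, 0, 0, 0, 0, -1, -1.7, -0.085, 0, 0, 0, 0, -1, -1.8, -0.09, 0, 0, 0, 0, -1, -1.9, -0.095, 0, 0, 0, 0, -1, -2.0, -0.1, 0, 0, 0, 0, -1]}}

```text
clock: 29.83
eef_pos: [0.5282, 0.2105, 0.0858]
tool_rot: [-180.0, -0.0, -180.0]
contact_force: [-2.4, 0.0, -0.6]
width: 0.002
```

Request:
{"fn": "send_rows", "kwargs": {"steps": [-0.1, -0.005, 0, 0, 0, 0, -1, -0.2, -0.01, 0, 0, 0, 0, -1, -0.3, -0.015, 0, 0, 0, 0, -1, -0.4, -0.02, 0, 0, 0, 0, -1, -0.5, -0.025, 0, 0, 0, 0, -1, -0.6, -0.03, 0, 0, 0, 0, -1, -0.7, -0.035, 0, 0, 0, 0, -1, -0.8, -0.04, 0, 0, 0, 0, -1, -0.9, -0.045, 0, 0, 0, 0, -1, -1.0, -0.05, 0, 0, 0, 0, -1, -1.1, -0.055, 0, 0, 0, 0, -1, -1.2, -0.06, 0, 0, 0, 0, -1, -1.3, -0.065, 0, 0, 0, 0, -1, -1.38, -0.07, 0, 0, 0, 0, -1, -1.45, -0.07, 0, 0, 0, 0, -1, -1.5, -0.07, 0, 0, 0, 0, -1, -1.55, -0.075, 0, 0, 0, 0, -1, -1.6, -0.08, 0, 0, 0, 0, -1]}}

```text
clock: 31.33
eef_pos: [0.592, 0.2073, 0.0858]
tool_rot: [-180.0, -0.0, -180.0]
contact_force: [-1.9, -0.7, -0.6]
width: 0.003
```

Slow final stretch, in short calls watching the force.

Request:
{"fn": "send_rows", "kwargs": {"steps": [-0.05, 0, 0, 0, 0, 0, -1, -0.1, 0, 0, 0, 0, 0, -1, -0.15, 0, 0, 0, 0, 0, -1, -0.2, -0.01, 0, 0, 0, 0, -1, -0.25, -0.01, 0, 0, 0, 0, -1, -0.3, -0.01, 0, 0, 0, 0, -1, -0.35, -0.02, 0, 0, 0, 0, -1, -0.4, -0.02, 0, 0, 0, 0, -1, -0.45, -0.02, 0, 0, 0, 0, -1, -0.5, -0.025, 0, 0, 0, 0, -1]}}

```text
clock: 32.17
eef_pos: [0.6121, 0.2065, 0.0858]
tool_rot: [180.0, 0.0, -180.0]
contact_force: [-1.4, -0.3, 0.2]
width: 0.007
```

Request:
{"fn": "send_rows", "kwargs": {"steps": [-0.04, 0, 0, 0, 0, 0, -1, -0.08, 0, 0, 0, 0, 0, -1, -0.12, 0, 0, 0, 0, 0, -1, -0.16, -0.01, 0, 0, 0, 0, -1, -0.2, -0.01, 0, 0, 0, 0, -1]}}

```text
clock: 32.58
eef_pos: [0.62, 0.2061, 0.0858]
tool_rot: [180.0, 0.0, -180.0]
contact_force: [-3.0, -0.9, 0.2]
width: 0.005
```

Request:
{"fn": "send_rows", "kwargs": {"steps": [-0.04, 0, 0, 0, 0, 0, -1, -0.08, 0, 0, 0, 0, 0, -1, -0.12, 0, 0, 0, 0, 0, -1, -0.16, -0.01, 0, 0, 0, 0, -1]}}

```text
clock: 32.92
eef_pos: [0.6254, 0.2057, 0.0857]
tool_rot: [180.0, -0.2, -180.0]
contact_force: [-9.4, -0.2, 4.9]
width: 0.002
```

Request:
{"fn": "send_rows", "kwargs": {"steps": [-0.03, 0, 0, 0, 0, 0, -1, -0.06, 0, 0, 0, 0, 0, -1, -0.09, 0, 0, 0, 0, 0, -1]}}

```text
clock: 33.17
eef_pos: [0.6256, 0.2058, 0.0857]
tool_rot: [-180.0, -0.6, -180.0]
contact_force: [-20.6, -1.5, 13.9]
width: 0.006
```

Request:
{"fn": "send_rows", "kwargs": {"steps": [0.1, 0, 0, 0, 0, 0, -1, 0.3, 0, 0, 0, 0, 0, -1, 0.7, 0, 0, 0, 0, 0, -1, 1.2, 0, 0, 0, 0, 0, -1, 1.8, 0, -0.5, 0, 0, 0, -1, 2.6, 0, -1.2, 0, 0, 0, -1, 3.4, 0, -2, 0, 0, 0, -1, 4.2, 0, -3, 0, 0, 0, -1, 5, -0.8, -3.8, 0, 0, 0, -1, 5.8, -1.8, -4, 0, 0, 0, -1, 6, -2.8, -4, 0, 0, 0, -1, 6, -3.8, -4, 0, 0, 0, -1, 6, -4.8, -4, 0, 0, 0, -1, 6, -5.5, -4, 0, 0, 0, -1, 6, -5.5, -4, 0, 0, 0, -1]}}

```text
clock: 34.42
eef_pos: [0.3901, -0.0193, 0.2467]
tool_rot: [-179.8, 0.2, 179.7]
contact_force: [0.3, 1.1, -0.5]
width: 0.01
```

Run:
```python
from h import *
for n in C: cv2.imwrite(f"pics/{n}5.png",r.camera(n))
I={n:cv2.imread(f"pics/{n}5.png") for n in C}
cv2.imwrite("pics/m5.png",np.hstack([cv2.resize(I["scene"][100:400,130:510],(400,316)),cv2.resize(I["top"][30:330,100:480],(400,316))]))
s=r.state(); print(s["clock"],s["eef_pos"],s["contact_force"])
h=cv2.cvtColor(I["top"],cv2.COLOR_BGR2HSV); m=cv2.inRange(h,np.array((95,120,40)),np.array((118,255,255))); o=0*m; o[135:170,172:275]=m[135:170,172:275]
p=cv2.minAreaRect(cv2.findNonZero(o)); print(p,[w("top",*q,.12) for q in cv2.boxPoints(p)])
```

```text
34.5167 [ 0.39028034 -0.01602996  0.2462155 ] [-0.22417178 -0.4660463   0.42243724]
((218.49896240234375, 149.0681610107422), (83.05106353759766, 5.029725551605225), 0.8680515289306641) [array([0.68057487, 0.32104832]), array([0.69540203, 0.32093706]), array([0.68485612, 0.08387482]), array([0.67006498, 0.08441075])]
```

View pics/m5.png

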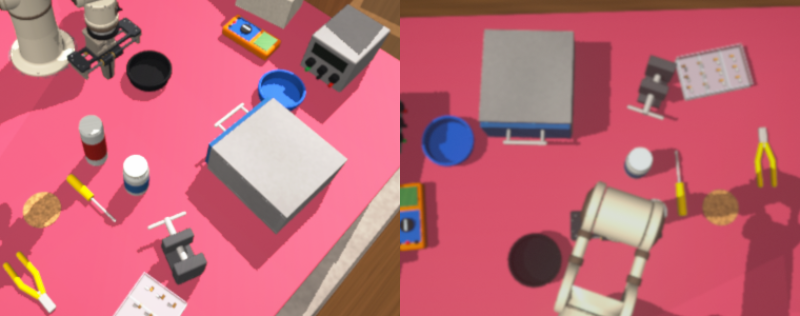

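```bash
python3 -c "
from cell import r
print(r.job_done())"
```

```text
the job is handed in; nothing more can be done
None
```

The three tubs are nested in the drawer, the drawer is shut, and I handed the job in at about 34.5 s of the 72 s allowed.

- **Nesting:** I moved the green tub to the cork pad, set the orange tub into the white one, then set the green tub into the orange. The picture before closing showed all three nested upright, with rims level by eye.
- **Drawer:** I pushed it by the handle with about 2–3 N. It stopped hard after about 0.20 m, where the force rose to about 21 N. The last pictures show the front flush with the cabinet, within the few millimetres of camera error.
- **Bystanders:** In the last pictures the bystanders are standing or lying where they were, and the arm is clear of everything.
- **Not checked:** I couldn't see inside the drawer once it was shut, so the nest is not confirmed after closing. The push force stayed low until the final stop, so there was no sign of the tubs catching. The spray can is hidden behind the arm in the last top view, but the scene view shows it upright.

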